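# Set the turret magnifier to its largest lens

### The arm

A 7-joint arm with a two-finger parallel gripper is mounted at the origin on the work surface. World frame = base frame: x ahead of the robot, y to its left, z up, the work surface at z = 0. Lengths are in m, angles in rad, forces in N, time in s.
With the tool pointing down it reaches from about 0.425 to 0.825 m from the base axis. Payload 3.6 kg.
Tool frame: the origin (TCP) lies where the fingers leave the gripper's body, on its centre line; the fingertips stand 73 mm ahead of it and the grasp point (between the pads) lies 54 mm ahead of it; z points along the fingers, y is the line along which they close (so a half turn about z gives the same grasp; the last joint's range is limited). The gripper opens to 85 mm and grips with 20 to 120 N. Pads are 22 mm wide; open, the fingers measure 114 mm over their backs; the gripper's body (76 mm by 85 mm) begins 54 mm behind the grasp point. The pads swing forward as they close: fully open they stand 13 mm farther back than shut.
Start: joints at [1.236, 0.615, -0.013, 1.423, 0.008, 1.103, -0.04], TCP at [0.198, -0.619, 0.304] pointing down, gripper open.
Joint ranges: [-3.12, 3.12], [-0.3, 2.06], [-1.34, 1.32], [0.26, 2.42], [-1.36, 4.5], [0.01, 1.98], [-2.84, 2.84]. Speed limits (rad/s): [2.79, 2.79, 3.14, 3.14, 3.14, 3.14, 3.14].

### API

Orientations are given as a unit quaternion [x, y, z, w].
In Python, from station import arm, snapshot, camera_info, ticket gives the robot as it stands. Calls block until the motion is done:
- arm.movep(position, orientation): joint-space move of the TCP to a pose.
- arm.line_to(position, velocity=0.15, ori=None): straight line of the TCP; ori=None keeps the orientation; velocity is the mean speed in m/s.
- arm.move_j(angles): joint-space move.
- arm.move_gripper(opening, effort=None): opening from 0.0 (shut) to 1.0 (fully open); effort is the grip in N (None keeps the last); returns when the fingers have stopped.
- arm.pause(seconds).
- arm.ik(position, orientation): joint angles nearest the present ones, or None.
- snapshot(name): name is "scene" or "top" or "wrist"; returns the picture (420x560x3 uint8, blue, green, red); there is no depth.
- camera_info(name): a dict with "fx", "fy", "cx", "cy" (pixels), "R" (3x3) and "t" (3): a world point X has camera coordinates R X + t; the wrist camera has in their place "T_tool_cam" (4x4, takes a point from camera to tool coordinates, whose origin is the TCP and whose axes are the flange's). Camera axes: x right, y down, z forward; pixel columns grow to the right and rows downward; lengths in m; the calibration is good to about 2 mm. The wrist camera is an equidistant fisheye: a pixel r from the principal point sees the ray r / f radians off the axis. A picture is of the moment at which its call begins: read the wrist's pose just before it. camera_info takes no time and is no camera call.
A pose or a line that the arm cannot do raises arm.MotionError and nothing moves.
- ticket.finish_job(): hands the job in; it is judged then, once.
Readings, each from a call of its own:
- arm.read_time(): time.
- arm.read_joint_positions(): joint angles.
- arm.read_dq(): joint speeds.
- arm.read_effort(): joint torques, N m.
- arm.read_tool_pos(): TCP position.
- arm.read_eef_rot(): TCP orientation.
- arm.read_ft_force(): force on the tool from outside, world axes, zero at the start.
- arm.read_wrist_torque(): the same for the moment, N m.
- arm.read_opening(): opening from 0.0 (shut) to 1.0 (fully open).
- arm.read_finger_force(): force on a finger pad.
Only numpy, scipy, OpenCV 4.12 (cv2) and the standard library are available. Lean on these libraries where they do the work, as an engineer would, in place of code of your own. Each camera call takes 0.05 s, during which the arm holds its last target. There are 200 camera calls.

### The job

Set the turret magnifier to position three for inspecting the fossil: push the upright tabs on the rim of the lens disc with the fingers to turn it, either way round, until the largest lens (the one with three studs) stands centred over the fossil chip on the stage. Only push the tabs: do not press on the lens disc or lift, shove or carry the magnifier or the chip, and leave everything else on the bench where it is.

Things in the scene. Friction and masses are not known exactly. Their poses are not given: they have to be found in the camera images.
- turret (a joint): Turn of the lens turret about its vertical axis, counter-clockwise seen from above positive, endless for this job (may be turned either way). At 0 (or any whole turn, 2 pi) the largest lens is exactly over the stage and specimen. It is held only by light friction: about 1.4 N at a tab moves it, it has no click stops, stays where it is left and hardly coasts. It may start anywhere at least 0.7 rad away from the wanted position.
- axis (a point): The turret's vertical axis, at the height of the disc's top face, 93 mm above the table. The turret is a clear disc of 176 mm diameter with a metal rim, 8 mm thick (85 to 93 mm above the table), with three round metal-rimmed lenses of 18, 28 and 44 mm diameter 120 degrees apart, 58 mm from the axis; its hub (34 mm diameter) rises to 99 mm.
- stage (a point): The spot that the lens must stand over: centre of the round stage mark, 58 mm from the axis, on the top of the base, 16 mm above the table. The specimen lies on it, under the disc.
- big_lens (a point): Centre of the largest lens (44 mm), on the disc's top face, 58 mm from the axis; it has three brass studs beside its tab and turns with the turret. Seen from above, from small to large: one, two, three studs. Going counter-clockwise from the large lens come the medium (two studs), then the small one (one stud).
- tab3: Tab of the largest lens: an upright plain metal fin, 36 mm along the radius, 8 mm thick, 45 mm tall. Origin at its middle, 107.5 mm above the table and 100 mm from the turret axis on the same radius as its lens; own x points outward, z up. It spans 82 to 118 mm from the axis and 85 to 130 mm above the table, so 37 mm of it stand above the disc.
- tab2: Tab of the medium lens (two studs): same fin, same offsets, on the medium lens's radius.
- tab1: Tab of the smallest lens (one stud): same fin, same offsets, on the small lens's radius.
- disc: The clear lens disc with its lenses (without hub and tabs); origin on the turret axis at table height. Its top is 93 mm above the table; fingers must not press on it.
- stand: The grey turret magnifier: a base plate 170 x 110 x 16 mm with a post of 28 mm diameter that carries the turret. Origin on the turret axis, at the underside (table height); own -x points from the axis to the stage; the plate reaches 120 mm that way and 50 mm the other. Loose on the table, about 2.6 kg in all; shoving it with more than about 12 N slides it.
- specimen: Fossil specimen, a grey stone chip 40 x 30 x 12 mm with a dark tooth on top (19 mm high in all), loose on the stage mark under the disc. Origin at the centre of its underside.
- tub: Bystander: white open tub, 100 mm diameter, 70 mm high. Origin under its centre.
- low_tub: Bystander: clear open tub, 110 mm diameter, 45 mm high. Origin under its centre.
- bottle: Bystander: white bottle, 60 mm diameter, 150 mm high. Origin under its centre.
- glue: Bystander: small clear glue bottle, 34 mm diameter, 80 mm high. Origin under its centre.
- brush: Bystander: brush, 170 mm long, lying along its own x. Origin near its middle, at its underside.
- scriber: Bystander: hand scriber, 160 mm long, lying along its own x. Origin near its middle, at its underside.
- bone: Bystander: dark fossil bone piece, 100 x 30 x 24 mm. Origin under its centre.

How it is judged:
By the outcome, as a careful person would: the job done as asked, in the order asked, and still so for the second after the job is handed in, with the robot touching nothing.
It also fails if it takes over 51 s, if anything falls off the work surface, if the arm or the gripper's body presses on something with over 40 N, if the wrist force passes 120 N, or if a joint passes its speed limit or range.

## Working session

There is one attempt and no reset: what is moved stays moved. The work goes in short steps, each a Python script; the robot and the scene stay as the last script left them, time stands still between calls to the robot, and variables do not carry over. Pictures are saved under pics/ and viewed, at most 10 in all, crops included, and the job is handed in when it is done.

```bash
mkdir -p pics; python3 - <<'E'
from station import arm, snapshot, camera_info, ticket
import cv2
for n in ("top","scene"):
    cv2.imwrite(f"pics/{n}0.png",cv2.resize(snapshot(n),(784,588),interpolation=cv2.INTER_CUBIC))
    c=camera_info(n); print(n,{k:(v.tolist() if hasattr(v,'tolist') else v) for k,v in c.items()})
print(arm.read_eef_rot(),arm.read_time())
E
```

```text
top {'fx': 498.74848425993605, 'fy': 498.74848425993605, 'cx': 285.85213700767576, 'cy': 214.97852473534314, 'R': [[-0.008137220500441335, -0.9997906793981581, 0.018771868076889516], [-0.989517068675626, 0.005343936404351474, -0.1443170577004047], [0.14418653349783708, -0.019749423593492407, -0.9893534271561408]], 't': [0.04593255216203215, 0.6288799097252327, 1.0299984392864663]}
scene {'fx': 442.7759999476102, 'fy': 442.7759999476102, 'cx': 278.446965226937, 'cy': 212.0520973719918, 'R': [[0.6181406345996635, 0.7860672591818073, -0.0006479962398154461], [0.5057675107321544, -0.39835177760415574, -0.7651895754435037], [-0.6017486027773769, 0.4726670343085193, -0.6438047015465668]], 't': [-0.4097028357602957, -0.19759266481497728, 1.3858919768019728]}
[ 9.88097089e-01  1.53826886e-01 -1.95649315e-04 -1.18017569e-03] 0.1
```

View pics/top0.png

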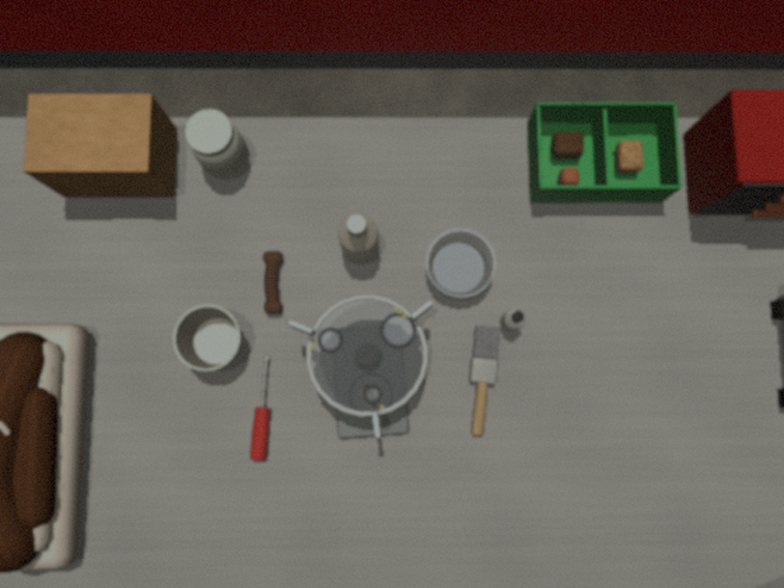

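View pics/scene0.png

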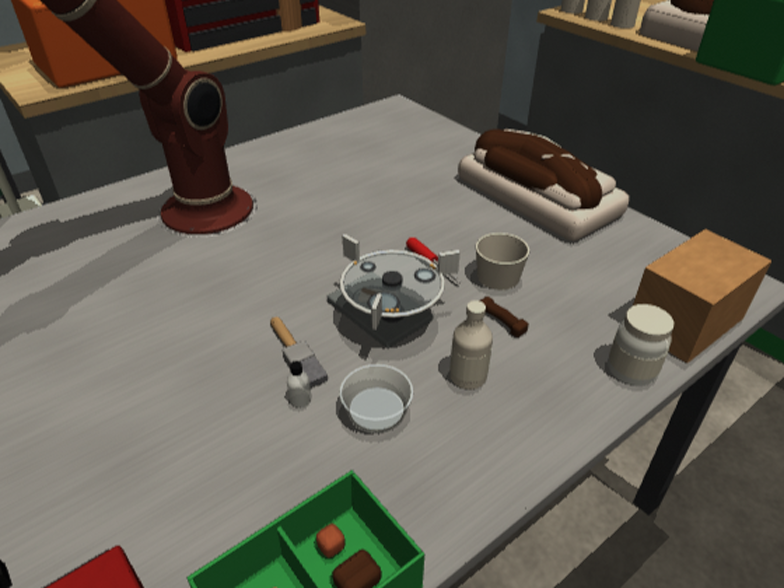

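The disc centre is near (367,355) in the 784-wide top view. The big lens is at (398,331), the medium at (330,340) and the small at (373,394). The base plate sticks out towards the robot (image down), so the small lens is now roughly over the stage. I'll enlarge the disc area to measure it.

```bash
python3 - <<'E'
from station import snapshot
import cv2,numpy as np
im=np.mean([snapshot("top").astype(float) for _ in range(6)],0)
cv2.imwrite("pics/top_raw.png",im.astype(np.uint8))
c=im[200:335,195:325]  # x0=195,y0=200
c=np.clip(c*1.6,0,255).astype(np.uint8)
cv2.imwrite("pics/crop1.png",cv2.resize(c,None,fx=4.4,fy=4.4,interpolation=cv2.INTER_CUBIC))
E
```

```text
(no output)
```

View pics/crop1.png

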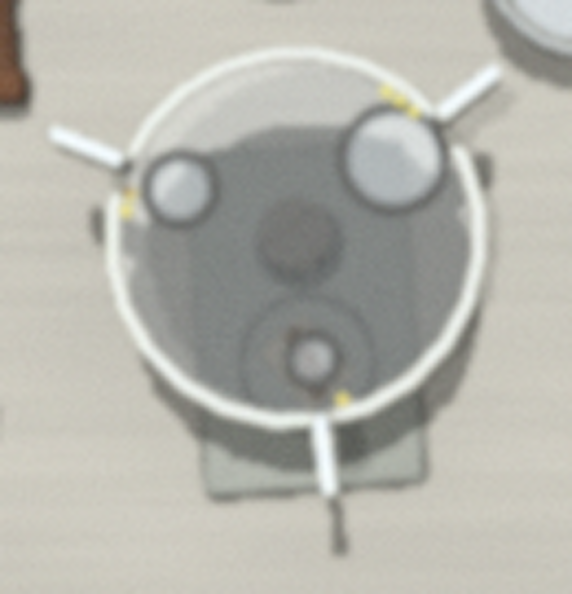

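```bash
cat > h.py <<'E'
import numpy as np
from station import arm, snapshot, camera_info, ticket
C=camera_info("top"); R=np.array(C["R"]); t=np.array(C["t"])
def ray(u,v,z):
    d=R.T@[(u-C["cx"])/C["fx"],(v-C["cy"])/C["fy"],1]; o=-R.T@t
    return (o+d*(z-o[2])/d[2])[:2]
def crop(x,y,z): return ray(195+(x+.5)/4.4-.5,200+(y+.5)/4.4-.5,z)
ang=lambda v: np.arctan2(v[1],v[0])
E
python3 - <<'E'
from h import *
L=[crop(394,158,.093),crop(180,188,.093),crop(313,358,.093)]
ax=np.mean(L,0); print("axis",ax,"rim c",crop(296,237,.089),"hub",crop(298,240,.099))
for l in L: print(l,np.linalg.norm(l-ax),ang(l-ax))
s=crop(308,360,.016);print("stage",s,np.linalg.norm(s-ax),ang(s-ax))
a,b=crop(209,497,.016),crop(425,481,.016);d=a-b
print("near edge",a,b,np.linalg.norm(d),"yaw stage dir", ang(np.array([d[1],-d[0]])), ang(-np.array([d[1],-d[0]])), "side", ang(crop(209,497,.016)-crop(190,240,.016)),ang(crop(425,481,.016)-crop(412,240,.016)), np.linalg.norm((a+b)/2-ax))
for p,q in (((440,117),(495,73)),((122,163),(53,132)),((320,420),(331,492))):
    print("tab end",crop(*q,.13),np.linalg.norm(crop(*q,.13)-ax),ang(crop(*q,.13)-ax))
bx=ax
for r in range(0,360,30):
    p=ax+.108*np.array([np.cos(np.radians(r)),np.sin(np.radians(r))]); print(r,p,np.hypot(*p))
E
```

```text
axis [0.54464865 0.0921466 ] rim c [0.5436074  0.09214021] hub [0.54154253 0.09093694]
[0.57974134 0.0464353 ] 0.057628285366452627 -0.9160615149954224
[0.56639199 0.14570438] 0.057803187419986406 1.1851462468893441
[0.48781264 0.08430012] 0.057375083774452634 -3.00440511841196
stage [0.48788929 0.08838958] 0.05688356596075903 -3.075497007487227
near edge [0.42190924 0.1368653 ] [0.42865713 0.03121095] 0.10586961131241926 yaw stage dir 0.063780904373786 -3.077811749216007 side -3.062187128790335 -3.0964693568222788 0.11964055551978157
tab end [0.61412947 0.00117633] 0.11446909506710531 -0.9185373773432765
tab end [0.58853061 0.19959853] 0.11606697874832496 1.1830808826575345
tab end [0.42902838 0.07577241] 0.11677397937103967 -3.000907806488624
0 [0.65264865 0.0921466 ] 0.6591215830428586
30 [0.6381794 0.1461466] 0.6546997573181897
60 [0.59864865 0.18567735] 0.6267824878484126
90 [0.54464865 0.2001466 ] 0.5802592680112658
120 [0.49064865 0.18567735] 0.52460668877705
150 [0.45111791 0.1461466 ] 0.47420058830580597
180 [0.43664865 0.0921466 ] 0.44626566404471923
210 [0.45111791 0.0381466 ] 0.4527278784277611
240 [ 0.49064865 -0.00138414] 0.4906506058946149
270 [ 0.54464865 -0.0158534 ] 0.5448793316186881
300 [ 0.59864865 -0.00138414] 0.5986502536778697
330 [0.6381794 0.0381466] 0.6393184700824979
```

```bash
cat >> h.py <<'E'
from scipy.spatial.transform import Rotation as Ro
AX=np.array([.5440,.0922]); RF=.110; Z=.176; STG=-3.078
def pose(phi,off,z=Z,r=RF):
    return [*(AX+r*np.array([np.cos(phi),np.sin(phi)])),z],(Ro.from_euler('z',phi+off)*Ro.from_euler('x',np.pi)).as_quat()
E
python3 - <<'E'
from h import *
for off in (np.pi/2,-np.pi/2,0,np.pi):
    print(off)
    for phi in np.linspace(-.62,-2.95,6):
        q=arm.ik(*pose(phi,off)); print(round(phi,2),None if q is None else np.round(q,2))
E
```

```text
1.5707963267948966
-0.62 [ 0.06  0.74 -0.24  1.6   0.22  0.83 -0.89]
-1.09 [ 0.04  0.68 -0.12  1.72  0.11  0.74 -1.21]
-1.55 [-0.    0.62 -0.01  1.87  0.01  0.66 -1.56]
-2.02 [-0.08  0.56  0.08  2.   -0.08  0.58 -1.97]
-2.48 [-0.22  0.53  0.18  2.11 -0.18  0.52 -2.4 ]
-2.95 [-0.89  0.79  1.13  2.17 -1.    0.87 -2.08]
-1.5707963267948966
-0.62 [ 0.49  1.01 -1.15  1.59  0.97  1.21  1.66]
-1.09 [ 0.58  0.97 -1.15  1.71  0.97  1.15  1.19]
-1.55 [ 0.45  0.73 -0.73  1.85  0.65  0.82  0.96]
-2.02 [ 0.37  0.63 -0.61  1.99  0.56  0.69  0.54]
-2.48 [ 0.24  0.56 -0.49  2.1   0.47  0.59  0.07]
-2.95 [ 0.11  0.54 -0.46  2.14  0.44  0.56 -0.48]
0
-0.62 [-0.16  0.73  0.14  1.61 -0.13  0.81 -2.16]
-1.09 [-0.2   0.69  0.27  1.73 -0.26  0.75 -2.45]
-1.55 [-0.27  0.65  0.4   1.88 -0.38  0.69 -2.76]
-2.02 [ 0.65  0.85 -1.15  1.98  0.96  0.99  1.71]
-2.48 [ 0.6   0.8  -1.15  2.09  0.96  0.93  1.13]
-2.95 [ 0.19  0.56 -0.58  2.13  0.55  0.59  0.97]
3.141592653589793
-0.62 [ 0.27  0.8  -0.61  1.6   0.55  0.92  0.41]
-1.09 [ 0.27  0.73 -0.5   1.72  0.45  0.82  0.05]
-1.55 [ 0.24  0.65 -0.38  1.86  0.35  0.7  -0.33]
-2.02 [ 0.15  0.57 -0.27  2.    0.26  0.6  -0.73]
-2.48 [ 0.03  0.53 -0.19  2.1   0.19  0.53 -1.21]
-2.95 [-0.11  0.51 -0.15  2.14  0.15  0.5  -1.75]
```

```bash
cat > push.py <<'E'
from h import *
off=-np.pi/2
arm.move_gripper(0.0)
p,q=pose(-.62,off,.30); arm.movep(p,q)
print(arm.read_time(),np.round(arm.read_joint_positions(),2),arm.read_opening())
arm.line_to(pose(-.62,off)[0],velocity=.15)
print(arm.read_time(),arm.read_tool_pos())
f0=np.array(arm.read_ft_force())
for phi in np.linspace(-.62,-2.82,15)[1:]:
    p,q=pose(phi,off); arm.line_to(p,velocity=.07,ori=q)
    print(round(phi,2),round(arm.read_time(),2),np.round(np.array(arm.read_ft_force())-f0,1))
E
python3 push.py
python3 - <<'E'
from h import *
import cv2
im=snapshot("top"); c=np.clip(im[200:335,195:325]*1.6,0,255).astype(np.uint8)
cv2.imwrite("pics/crop2.png",cv2.resize(c,None,fx=4.4,fy=4.4,interpolation=cv2.INTER_CUBIC))
E
```

```text
3.9167 [ 0.49  0.84 -1.15  1.46  0.77  1.34  1.81] 0.0007032121359058565
4.8917 [0.63408206 0.02875583 0.17719607]
-0.78 5.29 [-0.6 -1.1 -0.2]
-0.93 5.69 [-1.1 -0.2 -0.9]
-1.09 6.09 [-0.6 -0.7 -0.9]
-1.25 6.49 [-0.9 -0.9 -0.7]
-1.41 6.89 [-0.8 -1.2 -0.2]
-1.56 7.29 [ 0.3 -0.3 -1.4]
-1.72 7.69 [-1.1 -1.  -0.6]
-1.88 8.09 [-1.1 -0.9 -0.3]
-2.03 8.49 [-0.7 -0.4 -0.4]
-2.19 8.89 [-1.2  0.1 -1.5]
-2.35 9.29 [-1.  -0.4 -1.6]
-2.51 9.69 [-1.  -1.1 -1.5]
-2.66 10.09 [-1.3 -0.8 -0.2]
-2.82 10.49 [-0.4 -0.4 -0.9]
```

View pics/crop2.png

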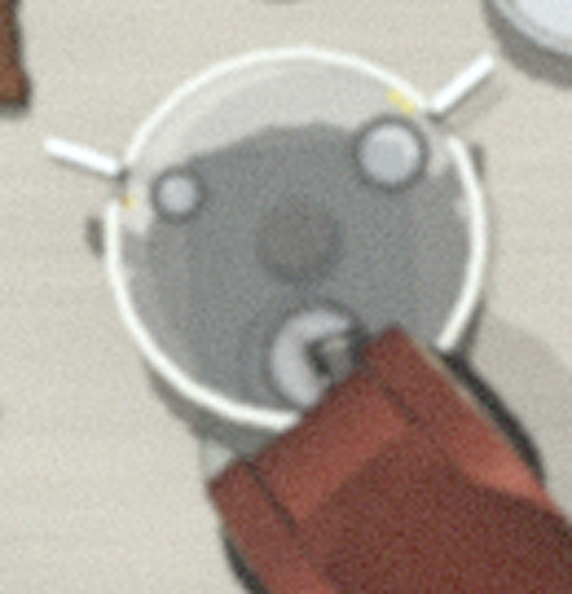

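The medium lens is now at crop (391,152), the small at (177,194) and the big one at about (318,357), a little short of the stage. I'll measure the remaining angle with circle detection.

```bash
cat > meas.py <<'E'
from h import *
import cv2
from scipy.optimize import minimize
def proj(P):
    c=P@R.T+t; return np.c_[C["fx"]*c[:,0]/c[:,2]+C["cx"],C["fy"]*c[:,1]/c[:,2]+C["cy"]]
def measure(n=8,im=None,lens=(0,1,2)):
    """turret angle + axis from dark lens rims (mean grey sampled on projected rim circles)"""
    if im is None: im=np.mean([snapshot("top").astype(float) for _ in range(n)],0)
    g=cv2.GaussianBlur(im.mean(2).astype(np.float32),(0,0),.7)
    a=np.linspace(0,2*np.pi,72,endpoint=False)
    def cost(v):
        s=0
        for k in lens:
            phi=v[0]+k*2*np.pi/3; r=(.022,.014,.009)[k]+.001
            c=v[1:3]+.058*np.array([np.cos(phi),np.sin(phi)])
            u=proj(np.c_[c[0]+r*np.cos(a),c[1]+r*np.sin(a),np.full(72,.093)]).astype(np.float32)
            s+=cv2.remap(g,u[None,:,0],u[None,:,1],cv2.INTER_CUBIC).mean()
        return s
    return cost,im
def fit(v0,**k):
    cost,im=measure(**k)
    o=minimize(cost,v0,method="Nelder-Mead",options=dict(initial_simplex=np.array(v0)+np.r_[[[0,0,0]],np.diag([.08,.003,.003])]))
    return o.x,o.fun,im
E
python3 - <<'E'
from meas import *
print(fit([-.92,*AX],im=cv2.imread("pics/top_raw.png").astype(float))[:2])
for l in ((1,2),):
  print(fit([-3.03,*AX],lens=l)[:2])
for n,z,p in (("med",.093,(391,152)),("small",.093,(177,194)),("tab2",.13,(488,62)),("tab1",.13,(50,146))):
  print(n,ang(crop(*p,z)-AX))
E
```

```text
(array([-0.90961471,  0.54377899,  0.09213096]), np.float64(244.00375366210938))
(array([-2.9559077 ,  0.54366259,  0.09202932]), np.float64(172.65325927734375))
med -0.8556423933737402
small 1.2274954716228461
tab2 -0.8635377134527087
tab1 1.2323788948713732
```

```bash
python3 - <<'E'
from meas import *
off=-np.pi/2
for phi in (-2.88,-2.938):
    p,q=pose(phi,off); arm.line_to(p,velocity=.03,ori=q)
arm.pause(.3)
print("in contact",fit([-3.06,*AX],lens=(1,2))[0],arm.read_tool_pos(),p)
p,q=pose(-2.75,off); arm.line_to(p,velocity=.06,ori=q)
arm.line_to([*p[:2],.30],velocity=.2)
arm.line_to([.45,-.2,.32],velocity=.25)
v,f,im=fit([-3.06,*AX],n=12); print("away",v,f,fit([-3.06,*AX],im=im,lens=(1,2))[0],arm.read_time())
cv2.imwrite("pics/top_raw2.png",im.astype(np.uint8))
c=np.clip(im[200:335,195:325]*1.6,0,255).astype(np.uint8)
cv2.imwrite("pics/crop3.png",cv2.resize(c,None,fx=4.4,fy=4.4,interpolation=cv2.INTER_CUBIC))
E
```

```text
in contact [-3.07080988  0.54356124  0.09207594] [0.43629288 0.06993695 0.1760042 ] [np.float64(0.4362718845202878), np.float64(0.06995920111170036), 0.176]
away [-3.073003    0.54455801  0.09226653] 259.94964599609375 [-3.06950666  0.54362722  0.09210594] 15.3917
```

View pics/crop3.png

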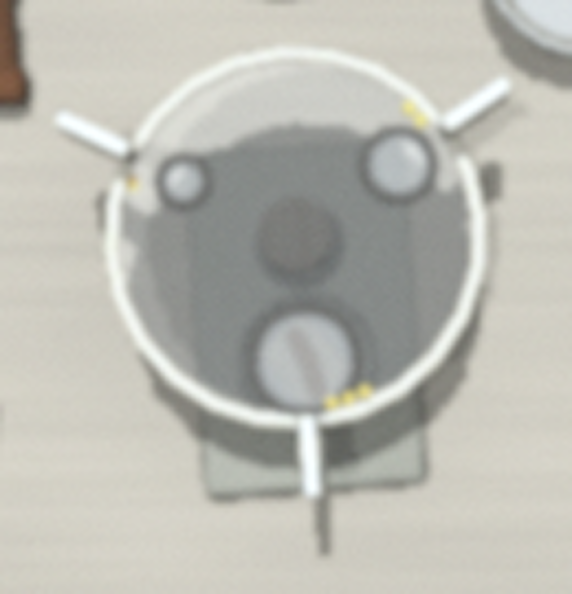

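The three-stud lens is now at crop (305,359), centred on the stage mark. Its angle is about -3.072 rad against a target of -3.077, roughly 0.3 mm off. The base hasn't moved and the arm is clear.

```bash
python3 -c "
from station import ticket; print(ticket.finish_job())"
```

```text
the job is handed in; nothing more can be done
None
```

The three-stud lens is centred over the fossil chip to within about 0.5 mm by the top camera. I pushed only its tab, the magnifier's base did not move, and I handed the job in at about 15 s with the arm clear.

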